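# Open the reagent loader's locked cover and clear the used cassette

### The job

Open the reagent loader: pull up the red spring plunger knob on the blue cover to free it, slide the cover fully open to the end of its travel and let the plunger drop home so that the cover is locked open. Then lift the used reagent cassette out of the bay and set it down gently, upright, in the yellow tray, and let go. Leave the other things on the bench where they are.

Things in the scene. Friction and masses are not known exactly. Their poses are not given: they have to be found in the camera images.
- loader: White bench-top reagent loader, 190 (x) by 300 (y) by 75 mm high, plus 10 mm guide strips along both long edges. Fixed. Origin: centre of its underside, on the bench. The cover opens to its +y; its front is -x, where the knob runs. Under the closed cover is an open bay 120 (x) by 126 (y) mm, floor 12 mm above the bench; a solid deck at the +y end parks the open cover.
- cover (a joint): Blue sliding cover, 178 (x) by 145 (y) by 6 mm, top 82 mm above the bench. Value in m along the loader's +y: 0 closed (end stop), 0.140 fully open (end stop). The plunger on it locks it at both ends: its pin drops into a hole at 0 and another at 0.140, each with about 3 mm of play. Freed, it slides with about 2 N, 3 N if the pin drags on the rail, and stays where it is left.
- plunger (a joint): Upward pull of the spring plunger in m: 0 down (pin home in a hole), 0.020 right up (stop). The pin enters the hole by 9 mm: the cover is free above 0.009; 0.014 to 0.017 is a good pull. The spring pulls back with 4.5 N at 0, 8 N at 0.020. Let go between the holes, the pin rides on the rail and drops in by itself at the open hole (cover above about 0.137).
- knob_grip (a point): On the axis of the red plunger knob, half-way up its 28 mm thick round neck: grip here. 110 mm above the bench when down. The neck reaches from 18 mm below this point (then a 23 mm wide collar; cover top 28 mm below the point) to 14 mm above; then a cap 42 mm wide, 10 mm thick. Axes as the loader's; with the cover closed at x = -70, y = -77.5 mm of the loader's frame. Moves with knob and cover.
- bay_floor (a point): Centre of the bay's floor, 12 mm above the bench (x = 15, y = -80 mm in the loader's frame). Axes as the loader's.
- cassette_center (a point): Centre, half-way up, of the used reagent cassette: white box with orange band and lid and three white caps, 90 long (its x) by 34 wide (its y) by 52 mm high, z up, 0.13 to 0.25 kg. It stands on the bay's floor, hidden until the cover is open, its length roughly along the loader's y. Flat sides 34 mm apart up to 18 mm above the centre, then the lid (30 mm) and caps.
- tray_in (a point): Centre of the inner floor of the yellow open tray, 5 mm above the bench. The tray is 165 (x) by 145 (y) by 30 mm high outside, walls 5 mm, and does not move. The cassette may stand anywhere and any way round in it.
- tip_box: Blue pipette tip box with clear lid, 122 by 87 by 63 mm, loose; origin at the centre of its underside. Bystander.
- bottle: White reagent bottle with blue cap, 68 mm across, 150 mm high, loose; origin at the centre of its underside. Bystander.
- glove_box: White and blue glove box, 220 by 120 by 70 mm, loose; origin at the centre of its underside. Bystander.
Mind the look-alikes: they are no part of the job. Several things look just like the part that bears tray_in: the one meant starts nearest to the robot's base.

How it is judged:
By the outcome, as a careful person would: the job done as asked, in the order asked, and still so for the second after the job is handed in, with the robot touching nothing.
It also fails if it takes over 61 s, if anything falls off the work surface, if the arm or the gripper's body presses on something with over 40 N, if the wrist force passes 120 N, or if a joint passes its speed limit or range.

### The arm

A 6-joint arm with a two-finger parallel gripper is mounted at the origin on the work surface. World frame = base frame: x ahead of the robot, y to its left, z up, the work surface at z = 0. Lengths are in m, angles in rad, forces in N, time in s.
With the tool pointing down it reaches from about 0.3 to 0.775 m from the base axis. Payload 14.6 kg.
Tool frame: the origin (TCP) lies midway between the tips of the shut fingers; the grasp point (between the pads) lies 19 mm behind it; z points along the fingers, y is the line along which they close (so a half turn about z gives the same grasp; the last joint's range is limited). The gripper opens to 94 mm and grips with 3 to 60 N. Pads are 16 mm wide; open, the fingers measure 119 mm over their backs; the gripper's body (75 mm by 177 mm) begins 78 mm behind the grasp point.
Start: joints at [1.272, 0.3, 1.521, -0, 1.321, -0.067], TCP at [0.126, 0.535, 0.205] pointing down, gripper open.
Joint ranges: [-3.03, 3.03], [-0.79, 2.21], [0.23, 2.52], [-1.04, 4.18], [0, 3.07], [-2.55, 2.55]. Speed limits (rad/s): [2.22, 2.22, 2.57, 3.14, 3.14, 3.14].

### API

Orientations are given as [roll, pitch, yaw] about the fixed x, y, z axes, in that order (R = Rz(yaw) Ry(pitch) Rx(roll)).
In Python, from station import * gives the robot as it stands.
- The arm moves only by the tool send_rows, never from a script. Its argument "targets" is a list of rows, each an object of numbers: "x", "y", "z": the shift along the world's x, y, z in units of 0.2 m (1.0 is 0.2 m); "spin": the turn about the world's z in units of pi/2 rad (1.0 is pi/2 rad); "claw": the finger opening in mm, from 0 to 94. A call has 1 to 20 rows; each row shifts and turns the commanded pose from where the row before left it; what a row does not reach is not made up. A row lasts 1/10 s, in which the tool goes at most 50 mm and 8.59 degrees, less where a joint would pass 70% of its speed; a pose out of reach is approached as far as the arm can. A call with a number of a shift or a turn outside -1 to 1 is refused whole. A call with a gripper value outside its range is refused whole. The fingers move at their own pace and stop on an object; "force" is the grip in N (left out, the last holds). Time passes only in rows, so rows that do not move let the fingers close. It gives the time, the measured TCP pose, the force, the opening and the grip force at its end, in the units of the state.
- get_obs(): the state, without advancing time (a new reading comes with each control period).
- camera(name): name is "scene" or "top" or "wrist"; returns the picture (480x640x3 uint8, blue, green, red); there is no depth.
- camera_model(name): a dict with "fovy" (degrees; the focal length in pixels is half the picture's height over the tangent of half this angle, whatever the lens; pixels are square), "cx", "cy" (the principal point, pixels), "T" (4x4, takes a point from camera to world coordinates). Camera axes: x right, y down, z forward; pixel columns grow to the right and rows downward; lengths in m; the calibration is good to about 2 mm. A picture is of the moment at which its call begins: read the wrist's pose just before it. camera_model takes no time and is no camera call; for the wrist camera it gives the pose at the moment of the call.
- hand_in(): hands the job in; it is judged then, once.
The state is a dict: "time_s": time; "qpos": joint angles; "joint_vel": joint speeds; "tau": joint torques, N m; "ee_pos": TCP position; "eef_rot": TCP orientation; "force": force on the tool from outside, world axes, zero at the start; "moment": the same for the moment, N m; "grip_width": finger opening in m; "grip_force": force on a finger pad.
Only numpy, scipy, OpenCV 4.12 (cv2) and the standard library are available. Lean on these libraries where they do the work, as an engineer would, in place of code of your own. Each camera call takes 0.05 s, during which the arm holds its last target. There are 200 camera calls.

## Working session

There is one attempt and no reset: what is moved stays moved. The work goes in short steps, Python scripts to look and compute and a tool call to move; the robot and the scene stay as the last step left them, time stands still between calls to the robot, and variables do not carry over. Pictures are saved under pics/ and viewed, at most 10 in all, crops included, and the job is handed in when it is done.

Besides the shell and the picture viewer there is one more tool, called as name(argument=value, ...), one argument or row to a line, values as JSON. send_rows: Moves the arm, as the interface text tells. Its arguments: {"type":"object","properties":{"targets":{"type":"array"},"force":{"type":"number"}},"required":["targets"]}

```bash
mkdir -p pics; ls
python3 - <<'E'
from station import *
import cv2
for n in ("scene","top"):
    cv2.imwrite(f"pics/{n}0.png",camera(n)); m=camera_model(n); print(n,m["fovy"],m["cx"],m["cy"],m["T"])
o=get_obs(); print(o["time_s"],o["ee_pos"],o["eef_rot"],o["grip_width"])
E
```

```text
pics
scene 42.67476341189739 317.99018049715437 232.67567108301412 [[-0.77925779  0.52039501 -0.34920815  1.07075629]
 [ 0.62664431  0.65466942 -0.42275862  0.64829373]
 [ 0.00861442 -0.54826725 -0.83625882  1.37659172]
 [ 0.          0.          0.          1.        ]]
top 57.14735608916283 322.94313880253844 238.11672512231976 [[-0.004334   -0.98983673  0.14214242  0.34315382]
 [-0.99993377  0.00277427 -0.01116934  0.01351408]
 [ 0.01066148 -0.14218141 -0.9897832   1.29644579]
 [ 0.          0.          0.          1.        ]]
0.1 [0.12630964 0.53505647 0.20494981] [-3.14055297e+00 -5.02544620e-05  2.90979766e+00] 0.09425085604419754
```

View pics/scene0.png

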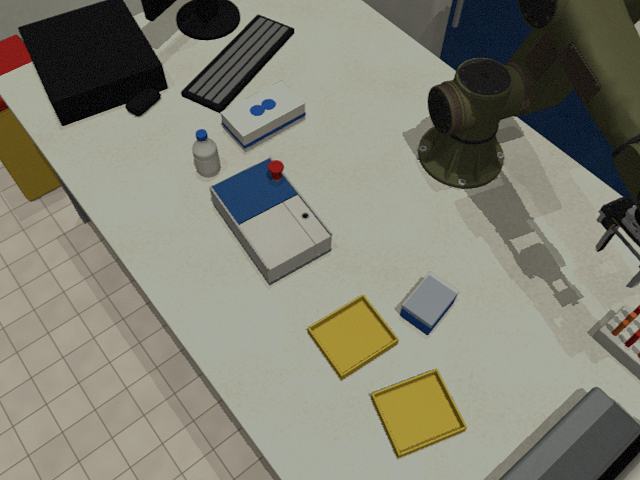

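View pics/top0.png

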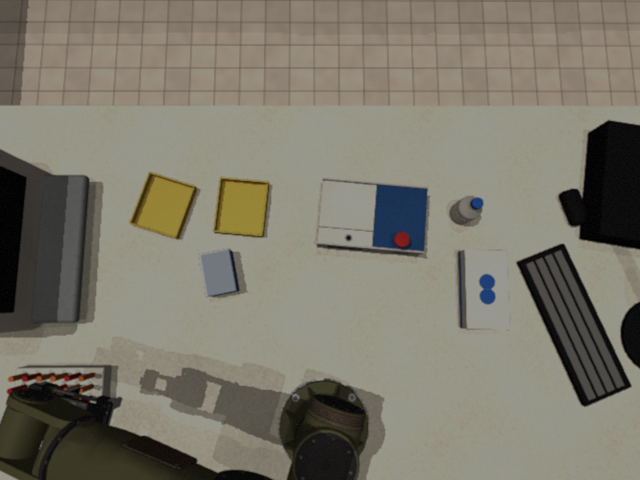

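The scene picture shows the red knob at (276,168) on the blue cover and the open hole at (305,215). There are two yellow trays at (352,336) and (418,412). In the top picture the knob is at (402,240), the loader spans (318–428, 180–254), and the trays are at (243,208) and (164,206).

```bash
cat > h.py <<'E'
import cv2, numpy as np
from station import *
def ray(m,u,v):
    f=240/np.tan(np.radians(m["fovy"])/2); T=np.array(m["T"])
    d=T[:3,:3]@np.array([(u-m["cx"])/f,(v-m["cy"])/f,1]); return T[:3,3],d/np.linalg.norm(d)
def plane(m,u,v,z):
    o,d=ray(m,u,v); return o+d*(z-o[2])/d[2]
def tri(r1,r2):
    A=np.stack([r1[1],-r2[1]],1); s=np.linalg.lstsq(A,r2[0]-r1[0],rcond=None)[0]
    a=r1[0]+r1[1]*s[0]; b=r2[0]+r2[1]*s[1]; return (a+b)/2,np.linalg.norm(a-b)
def mask(im,col):
    h=cv2.cvtColor(im,cv2.COLOR_BGR2HSV)
    if col=="red": return cv2.inRange(h,(0,150,70),(8,255,255))|cv2.inRange(h,(172,150,70),(180,255,255))
    if col=="blue": return cv2.inRange(h,(100,150,50),(125,255,255))
    if col=="yellow": return cv2.inRange(h,(18,120,80),(35,255,255))
def blobs(mk,amin=60):
    cs=cv2.findContours(mk,cv2.RETR_EXTERNAL,cv2.CHAIN_APPROX_NONE)[0]
    return [c for c in cs if cv2.contourArea(c)>amin]
E
python3 - <<'E'
from h import *
np.set_printoptions(precision=4,suppress=True)
M={n:camera_model(n) for n in("scene","top")}
for n in M:
    im=cv2.imread(f"pics/{n}0.png"); m=M[n]
    for col,z in(("red",.129),("blue",.082),("yellow",.030)):
        for c in blobs(mask(im,col)):
            (cx,cy),s,a=r=cv2.minAreaRect(c)
            w=np.array([plane(m,*p,z)[:2] for p in cv2.boxPoints(r)])
            e=[np.linalg.norm(w[i]-w[i-1]) for i in(1,2)]
            print(n,col,np.array([cx,cy]),cv2.contourArea(c),"ctr",plane(m,cx,cy,z)[:2],"edges",np.array(e))
            if n=="top" : print(w.tolist())
E
```

```text
scene red [275. 167.] 134.5 ctr [ 0.5092 -0.2119] edges [0.0368 0.0403]
scene red [ 9.6141 53.6098] 809.0 ctr [ 0.8696 -1.0525] edges [0.103  0.1453]
scene blue [426.1033 307.0026] 216.5 ctr [0.4625 0.3131] edges [0.1177 0.0844]
scene blue [254.4 190.3] 2577.0 ctr [ 0.5777 -0.2146] edges [0.1981 0.1483]
scene blue [201. 135.] 81.5 ctr [ 0.5818 -0.466 ] edges [0.0282 0.0376]
scene blue [269.2704 131.3427] 62.0 ctr [ 0.4235 -0.3583] edges [0.2208 0.0698]
scene blue [262.4839 106.9702] 177.0 ctr [ 0.3826 -0.4471] edges [0.0786 0.039 ]
scene yellow [418.415  411.6257] 4892.0 ctr [0.6307 0.4728] edges [0.1797 0.1536]
scene yellow [352.4464 335.4171] 4071.5 ctr [0.6266 0.2445] edges [0.182  0.1572]
scene yellow [ 20.0032 154.9333] 2734.5 ctr [ 1.006  -0.7655] edges [0.1116 0.3693]
top red [401.2501 239.25  ] 160.5 ctr [ 0.5072 -0.2096] edges [0.0387 0.0396]
[[0.507907261770141, -0.18207042723169609], [0.5349945565122282, -0.20972906247532713], [0.5063978829295082, -0.23709342405219475], [0.47949622538487113, -0.2094264834591723]]
top blue [486.9689 288.502 ] 275.0 ctr [ 0.3763 -0.4507] edg
[... 507 characters left out ...]
edges [0.1735 0.142 ]
[[0.49609663066225584, -0.1390435421688085], [0.6687717095225615, -0.15545044928743218], [0.6576440914868623, -0.2970346339823653], [0.4851891453150715, -0.27782735864763414]]
top yellow [240.7256 206.4695] 2609.5 ctr [0.6193 0.2396] edges [0.167  0.1464]
[[0.5451411998514085, 0.31806602950317275], [0.7116420033964622, 0.30500520806283243], [0.6948190481569089, 0.15962484099388985], [0.5287219016824609, 0.17533419700165204]]
top yellow [161.861  204.4488] 2603.0 ctr [0.6258 0.4698] edges [0.1687 0.147 ]
[[0.5713314899557956, 0.5624821678879383], [0.7327714519449966, 0.5134984204257924], [0.6810352817145722, 0.37592475902822303], [0.5212315312776525, 0.4271629537604648]]
```

send_rows(
  targets=[
    {"x": 0.1,"y": -0.2,"z": 0.02,"spin": 0.005,"claw": 94},
    {"x": 0.1,"y": -0.2,"z": 0.02,"spin": 0.005},
    {"x": 0.1,"y": -0.2,"z": 0.02,"spin": 0.005},
    {"x": 0.1,"y": -0.2,"z": 0.02,"spin": 0.005},
    {"x": 0.1,"y": -0.2,"z": 0.02,"spin": 0.005},
    {"x": 0.1,"y": -0.2,"z": 0.02,"spin": 0.005},
    {"x": 0.1,"y": -0.2,"z": 0.02,"spin": 0.005},
    {"x": 0.1,"y": -0.2,"z": 0.02,"spin": 0.005},
    {"x": 0.1,"y": -0.2,"z": 0.02,"spin": 0.005},
    {"x": 0.1,"y": -0.2,"z": 0.02,"spin": 0.005},
    {"x": 0.1,"y": -0.2,"z": 0.02,"spin": 0.005},
    {"x": 0.1,"y": -0.2,"z": 0.02,"spin": 0.005},
    {"x": 0.1,"y": -0.2,"z": 0.02,"spin": 0.005},
    {"x": 0.1,"y": -0.2,"z": 0.02,"spin": 0.005},
    {"x": 0.1,"y": -0.2,"z": 0.02,"spin": 0.005},
    {"x": 0.1,"y": -0.2,"z": 0.02,"spin": 0.005},
    {"x": 0.1,"y": -0.2,"z": 0.02,"spin": 0.005},
    {"x": 0.1,"y": -0.2,"z": 0.0,"spin": 0.005},
    {},
  ],
  force=30,
)

```text
schema error: expected keys x, y, z, spin, claw
```

Run:
```python
from h import *
o=get_obs(); m=camera_model("wrist"); cv2.imwrite("pics/w1.png",camera("wrist"))
print(o["time_s"],o["ee_pos"],o["eef_rot"],o["qpos"],m)
```

```text
0.1 [0.12630964 0.53505647 0.20494981] [-3.14055297e+00 -5.02544620e-05  2.90979766e+00] [ 1.27235864e+00  3.00408804e-01  1.52151180e+00 -1.97063524e-05
  1.32071278e+00 -6.66378228e-02] {'fovy': 71.38875135837662, 'cx': 319.9013255635871, 'cy': 235.60418901384494, 'T': array([[ 0.22977311,  0.93253053,  0.27855183,  0.04552369],
       [ 0.97324367, -0.22046546, -0.06474362,  0.55435846],
       [ 0.00103566,  0.28597515, -0.95823648,  0.38418575],
       [ 0.        ,  0.        ,  0.        ,  1.        ]])}
```

View pics/w1.png

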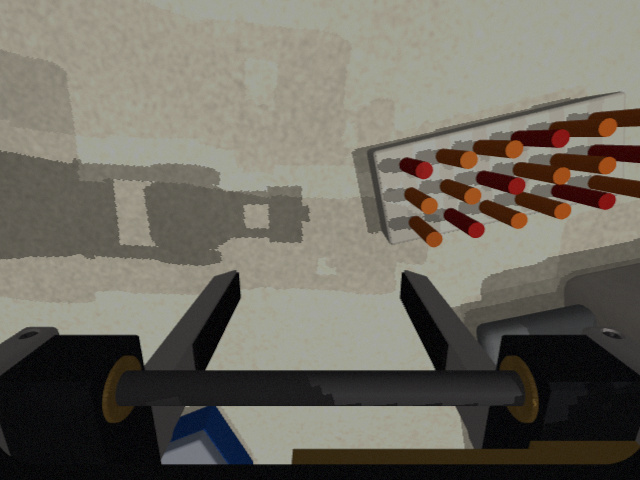

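The move was refused because every row needs all five keys. The wrist picture shows only the tube rack at (500,170), with the fingertips at about (240,275) and (400,275). I'll send the move again in full.

send_rows(
  targets=[
    {"x": 0.1,"y": -0.2,"z": 0.02,"spin": 0.005,"claw": 94},
    {"x": 0.1,"y": -0.2,"z": 0.02,"spin": 0.005,"claw": 94},
    {"x": 0.1,"y": -0.2,"z": 0.02,"spin": 0.005,"claw": 94},
    {"x": 0.1,"y": -0.2,"z": 0.02,"spin": 0.005,"claw": 94},
    {"x": 0.1,"y": -0.2,"z": 0.02,"spin": 0.005,"claw": 94},
    {"x": 0.1,"y": -0.2,"z": 0.02,"spin": 0.005,"claw": 94},
    {"x": 0.1,"y": -0.2,"z": 0.02,"spin": 0.005,"claw": 94},
    {"x": 0.1,"y": -0.2,"z": 0.02,"spin": 0.005,"claw": 94},
    {"x": 0.1,"y": -0.2,"z": 0.02,"spin": 0.005,"claw": 94},
    {"x": 0.1,"y": -0.2,"z": 0.02,"spin": 0.005,"claw": 94},
    {"x": 0.1,"y": -0.2,"z": 0.02,"spin": 0.005,"claw": 94},
    {"x": 0.1,"y": -0.2,"z": 0.02,"spin": 0.005,"claw": 94},
    {"x": 0.1,"y": -0.2,"z": 0.02,"spin": 0.005,"claw": 94},
    {"x": 0.1,"y": -0.2,"z": 0.02,"spin": 0.005,"claw": 94},
    {"x": 0.1,"y": -0.2,"z": 0.02,"spin": 0.005,"claw": 94},
    {"x": 0.1,"y": -0.2,"z": 0.02,"spin": 0.005,"claw": 94},
    {"x": 0.1,"y": -0.2,"z": 0,"spin": 0.005,"claw": 94},
    {"x": 0.1,"y": -0.2,"z": 0,"spin": 0.005,"claw": 94},
    {"x": 0,"y": 0,"z": 0,"spin": 0,"claw": 94},
  ],
  force=30,
)

```text
time_s: 2.05
ee_pos: [0.4871, -0.1883, 0.2679]
eef_rot: [3.141, -0.002, 3.048]
force: [-0.0, 0.7, 0.5]
grip_width: 0.0941
grip_force: 0.0
```

Run:
```python
from h import *
o=get_obs(); m=camera_model("wrist"); im=camera("wrist"); cv2.imwrite("pics/w2.png",im)
print(o["time_s"],o["ee_pos"],o["eef_rot"],o["qpos"],m["T"])
for c in blobs(mask(im,"red"),200):
    (x,y),r=cv2.minEnclosingCircle(c); print((x,y),r,plane(m,x,y,.134))
```

```text
2.05 [ 0.48711008 -0.18827316  0.26794412] [ 3.14130395e+00 -2.05656440e-03  3.04813386e+00] [-4.38744918e-01  1.97148449e-01  1.50373494e+00 -4.27915218e-04
  1.44274218e+00 -1.91602707e+00] [[ 0.09338071  0.95449358  0.28323496  0.40479011]
 [ 0.99562818 -0.09013361 -0.02450444 -0.1806155 ]
 [ 0.00213966  0.28428495 -0.95873745  0.44732914]
 [ 0.          0.          0.          1.        ]]
(300.0769348144531, 248.0) 20.176382064819336 [ 0.50824382 -0.20933852  0.134     ]
```

View pics/w2.png

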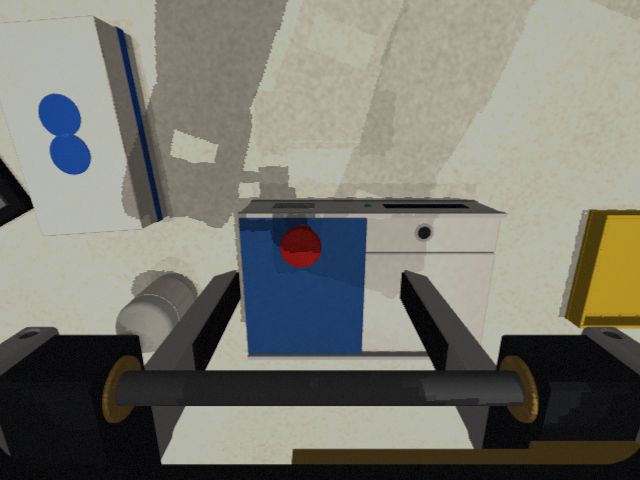

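The wrist picture shows the knob at (300,248), the open hole at (424,232) and the cover's edges near (240–366, 217–355). The tool is about 20 mm off the knob in x and y. Next I work out the loader yaw.

Run:
```python
from h import *
im=cv2.imread("pics/w2.png"); m=camera_model("wrist")
g=cv2.cvtColor(im,cv2.COLOR_BGR2GRAY)
d=(g[215:250,405:445]<60).astype(np.uint8); ys,xs=np.nonzero(d); u,v=405+xs.mean(),215+ys.mean()
h=plane(m,u,v,.075); k=np.array([.5082,-.2095,.134]); print((u,v),h,h-k,np.linalg.norm((h-k)[:2]),np.degrees(np.arctan2(-(h-k)[0],(h-k)[1])))
c=max(blobs(mask(im,"blue")[200:360,225:380]),key=cv2.contourArea)[:,0]+[225,200]
# cover +y edge: rightmost blue per row ; -x edge: topmost blue per column
R=[(c[c[:,1]==r][:,0].max(),r) for r in range(225,345)]
P=np.array([plane(m,a+.5,b,.082)[:2] for a,b in R]); p=np.polyfit(P[:,0],P[:,1],1); print("+y edge yaw",np.degrees(np.arctan(p[0])),P[0],P[-1])
```

```text
(np.float64(423.8859649122807), np.float64(232.4298245614035)) [ 0.52171558 -0.06752858  0.075     ] [ 0.01351558  0.14197142 -0.059     ] 0.14261330055079202 -5.438127570524012
+y edge yaw -5.392655517931548 [ 0.50454328 -0.13539597] [ 0.6592204  -0.15010791]
```

send_rows(
  targets=[
    {"x": 0.053,"y": -0.054,"z": 0,"spin": 0,"claw": 94},
    {"x": 0.053,"y": -0.054,"z": 0,"spin": 0,"claw": 94},
    {"x": 0,"y": 0,"z": -0.15,"spin": 0,"claw": 94},
    {"x": 0,"y": 0,"z": -0.15,"spin": 0,"claw": 94},
    {"x": 0,"y": 0,"z": -0.15,"spin": 0,"claw": 94},
    {"x": 0,"y": 0,"z": -0.15,"spin": 0,"claw": 94},
    {"x": 0,"y": 0,"z": -0.1,"spin": 0,"claw": 94},
    {"x": 0,"y": 0,"z": -0.1,"spin": 0,"claw": 94},
    {"x": 0,"y": 0,"z": -0.085,"spin": 0,"claw": 94},
    {"x": 0,"y": 0,"z": 0,"spin": 0,"claw": 94},
    {"x": 0,"y": 0,"z": 0,"spin": 0,"claw": 94},
  ],
  force=30,
)

```text
time_s: 3.2
ee_pos: [0.5076, -0.2058, 0.0932]
eef_rot: [-3.142, 0.0, 3.052]
force: [0.0, -0.0, 0.4]
grip_width: 0.0941
grip_force: 0.0
```

Run:
```python
from h import *
o=get_obs(); m=camera_model("wrist"); im=camera("wrist"); cv2.imwrite("pics/w3.png",im)
print(o["ee_pos"])
for c in blobs(mask(im,"red"),200):
    (x,y),r=cv2.minEnclosingCircle(c); print((x,y),r,plane(m,x,y,.134))
```

```text
[ 0.50763103 -0.20575451  0.09319263]
(311.0, 311.3846130371094) 47.06953811645508 [ 0.5022944  -0.20916938  0.134     ]
```

send_rows(
  targets=[
    {"x": 0,"y": -0.018,"z": -0.008,"spin": 0,"claw": 94},
    {"x": 0,"y": 0,"z": 0,"spin": 0,"claw": 94},
    {"x": 0,"y": 0,"z": 0,"spin": 0,"claw": 0},
    {"x": 0,"y": 0,"z": 0,"spin": 0,"claw": 0},
    {"x": 0,"y": 0,"z": 0,"spin": 0,"claw": 0},
    {"x": 0,"y": 0,"z": 0,"spin": 0,"claw": 0},
    {"x": 0,"y": 0,"z": 0,"spin": 0,"claw": 0},
    {"x": 0,"y": 0,"z": 0,"spin": 0,"claw": 0},
  ],
  force=30,
)

```text
time_s: 4.05
ee_pos: [0.5076, -0.2099, 0.0909]
eef_rot: [-3.142, 0.0, 3.051]
force: [0.0, 0.4, 0.4]
grip_width: 0.0497
grip_force: 0.0
```

send_rows(
  targets=[
    {"x": 0,"y": 0,"z": 0,"spin": 0,"claw": 0},
    {"x": 0,"y": 0,"z": 0,"spin": 0,"claw": 0},
    {"x": 0,"y": 0,"z": 0,"spin": 0,"claw": 0},
    {"x": 0,"y": 0,"z": 0,"spin": 0,"claw": 0},
    {"x": 0,"y": 0,"z": 0,"spin": 0,"claw": 0},
  ],
  force=30,
)

```text
time_s: 4.55
ee_pos: [0.5076, -0.2099, 0.0908]
eef_rot: [3.142, -0.0, 3.051]
force: [-0.6, 0.1, -0.3]
grip_width: 0.0413
grip_force: 30.0
```

Run:
```python
from h import *
im=camera("wrist"); cv2.imwrite("pics/w4.png",im)
s=camera("scene")[100:260,190:350]; s=cv2.resize(s,None,fx=3,fy=3)
cv2.imwrite("pics/both4.png",np.hstack([cv2.resize(im[180:480,120:520],(400,300)),cv2.resize(s,(300,300))]))
```

```text
(no output)
```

View pics/both4.png

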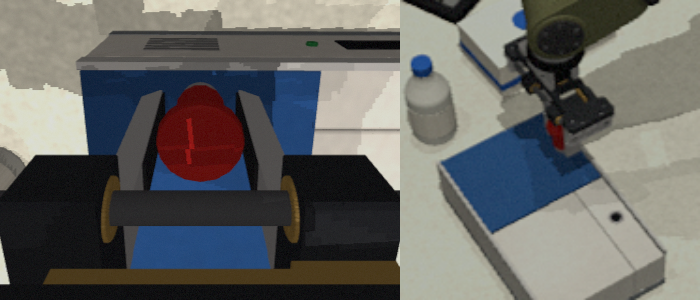

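The fingers have closed on the 42 mm cap at (200,150) in the crop, since flat fingers can't reach past it to the neck. Friction there is enough for an 8 N pull, so I'll pull up and watch the force.

send_rows(
  targets=[
    {"x": 0,"y": 0,"z": 0,"spin": 0,"claw": 0},
    {"x": 0,"y": 0,"z": 0.02,"spin": 0,"claw": 0},
    {"x": 0,"y": 0,"z": 0.02,"spin": 0,"claw": 0},
    {"x": 0,"y": 0,"z": 0.02,"spin": 0,"claw": 0},
    {"x": 0,"y": 0,"z": 0.02,"spin": 0,"claw": 0},
    {"x": 0,"y": 0,"z": 0,"spin": 0,"claw": 0},
    {"x": 0,"y": 0,"z": 0,"spin": 0,"claw": 0},
  ],
  force=40,
)

```text
time_s: 5.35
ee_pos: [0.5075, -0.2099, 0.1067]
eef_rot: [3.142, -0.0, 3.051]
force: [1.6, -0.2, -7.6]
grip_width: 0.041
grip_force: 40.0
```

Run:
```python
from h import *
o=get_obs();print(o["ee_pos"],o["force"],o["grip_force"],o["grip_width"])
a=cv2.imread("pics/w4.png"); im=camera("wrist"); cv2.imwrite("pics/w5.png",im)
for i in(a,im):
    for c in blobs(mask(i,"red"),200): print(cv2.boundingRect(c))
```

```text
[ 0.50746305 -0.20988672  0.10673667] [ 1.58964904 -0.19424054 -7.56882164] 39.99829173088074 0.04099773816829099
(277, 265, 87, 97)
(277, 266, 87, 96)
```

send_rows(
  targets=[
    {"x": 0.002,"y": 0.025,"z": 0,"spin": 0,"claw": 0},
    {"x": 0.0047,"y": 0.05,"z": 0,"spin": 0,"claw": 0},
    {"x": 0.0047,"y": 0.05,"z": 0,"spin": 0,"claw": 0},
    {"x": 0.0047,"y": 0.05,"z": 0,"spin": 0,"claw": 0},
    {"x": 0.0047,"y": 0.05,"z": 0,"spin": 0,"claw": 0},
    {"x": 0.0047,"y": 0.05,"z": 0,"spin": 0,"claw": 0},
    {"x": 0.0047,"y": 0.05,"z": 0,"spin": 0,"claw": 0},
    {"x": 0.0047,"y": 0.05,"z": 0,"spin": 0,"claw": 0},
    {"x": 0.0047,"y": 0.05,"z": 0,"spin": 0,"claw": 0},
    {"x": 0.0047,"y": 0.05,"z": 0,"spin": 0,"claw": 0},
    {"x": 0.0047,"y": 0.05,"z": 0,"spin": 0,"claw": 0},
    {"x": 0.0047,"y": 0.05,"z": 0,"spin": 0,"claw": 0},
    {"x": 0.0047,"y": 0.05,"z": 0,"spin": 0,"claw": 0},
    {"x": 0.0047,"y": 0.05,"z": 0,"spin": 0,"claw": 0},
    {"x": 0.003,"y": 0.03,"z": 0,"spin": 0,"claw": 0},
    {"x": 0,"y": 0,"z": 0,"spin": 0,"claw": 0},
    {"x": 0,"y": 0,"z": 0,"spin": 0,"claw": 0},
  ],
  force=40,
)

```text
time_s: 7.1
ee_pos: [0.5206, -0.0699, 0.1069]
eef_rot: [-3.14, -0.0, 3.051]
force: [0.8, -14.1, -8.3]
grip_width: 0.041
grip_force: 40.0
```

It has travelled 140 mm and is pressing on the end stop with 14 N. I'll ease back slightly, lower the plunger and release.

send_rows(
  targets=[
    {"x": 0,"y": -0.003,"z": -0.02,"spin": 0,"claw": 0},
    {"x": 0,"y": 0,"z": -0.02,"spin": 0,"claw": 0},
    {"x": 0,"y": 0,"z": -0.02,"spin": 0,"claw": 0},
    {"x": 0,"y": 0,"z": -0.015,"spin": 0,"claw": 0},
    {"x": 0,"y": 0,"z": 0,"spin": 0,"claw": 0},
    {"x": 0,"y": 0,"z": 0,"spin": 0,"claw": 0},
  ],
  force=40,
)

```text
time_s: 7.7
ee_pos: [0.5207, -0.07, 0.092]
eef_rot: [-3.141, -0.0, 3.051]
force: [-0.6, -8.8, -5.1]
grip_width: 0.0414
grip_force: 40.0
```

send_rows(
  targets=[
    {"x": 0,"y": 0,"z": 0,"spin": 0,"claw": 94},
    {"x": 0,"y": 0,"z": 0,"spin": 0,"claw": 94},
    {"x": 0,"y": 0,"z": 0,"spin": 0,"claw": 94},
    {"x": 0,"y": 0,"z": 0,"spin": 0,"claw": 94},
    {"x": 0,"y": 0,"z": 0,"spin": 0,"claw": 94},
    {"x": 0,"y": 0,"z": 0,"spin": 0,"claw": 94},
    {"x": 0,"y": 0,"z": 0.1,"spin": 0,"claw": 94},
    {"x": 0,"y": 0,"z": 0.15,"spin": 0,"claw": 94},
    {"x": 0,"y": 0,"z": 0.15,"spin": 0,"claw": 94},
    {"x": 0,"y": 0,"z": 0.15,"spin": 0,"claw": 94},
    {"x": 0,"y": 0,"z": 0.15,"spin": 0,"claw": 94},
    {"x": 0.05,"y": -0.15,"z": 0.1,"spin": 0,"claw": 94},
    {"x": 0.05,"y": -0.15,"z": 0,"spin": 0,"claw": 94},
    {"x": 0,"y": -0.15,"z": 0,"spin": 0,"claw": 94},
    {"x": 0,"y": 0,"z": 0,"spin": 0,"claw": 94},
    {"x": 0,"y": 0,"z": 0,"spin": 0,"claw": 94},
  ],
  force=30,
)

```text
time_s: 9.3
ee_pos: [0.5406, -0.1596, 0.2516]
eef_rot: [3.141, -0.0, 3.05]
force: [0.1, 0.1, -0.8]
grip_width: 0.0937
grip_force: 0.0
```

Run:
```python
from h import *
o=get_obs(); m=camera_model("wrist"); im=camera("wrist"); cv2.imwrite("pics/w6.png",im)
print(o["ee_pos"],o["eef_rot"],o["qpos"]); np.save("w6T.npy",m["T"])
r=[]
for n,i in(("wrist",im),("scene",camera("scene")),("top",camera("top"))):
    cv2.imwrite(f"pics/{n}6.png",i); mm=m if n=="wrist" else camera_model(n)
    for c in blobs(mask(i,"red"),60):
        (x,y),rr=cv2.minEnclosingCircle(c); print(n,(x,y),rr,plane(mm,x,y,.129),plane(mm,x,y,.134))
```

```text
[ 0.54060405 -0.15958596  0.25158954] [ 3.14127215e+00 -4.82729032e-04  3.05014590e+00] [-3.52113544e-01  3.00351347e-01  1.41328031e+00  1.87159511e-04
  1.42851003e+00 -1.83148963e+00]
wrist (415.77642822265625, 200.19918823242188) 23.131572723388672 [ 0.52214355 -0.06923465  0.129     ] [ 0.52108103 -0.07060664  0.134     ]
scene (304.42547607421875, 205.82919311523438) 9.52542781829834 [ 0.52604403 -0.06602843  0.129     ] [ 0.52822708 -0.06316563  0.134     ]
scene (9.800000190734863, 55.720001220703125) 21.627822875976562 [ 0.87302199 -1.04336981  0.129     ] [ 0.87381445 -1.03659009  0.134     ]
top (349.53570556640625, 234.73214721679688) 7.571304798126221 [ 0.51977853 -0.0710059   0.129     ] [ 0.51902207 -0.07064391  0.134     ]
```

View pics/w6.png

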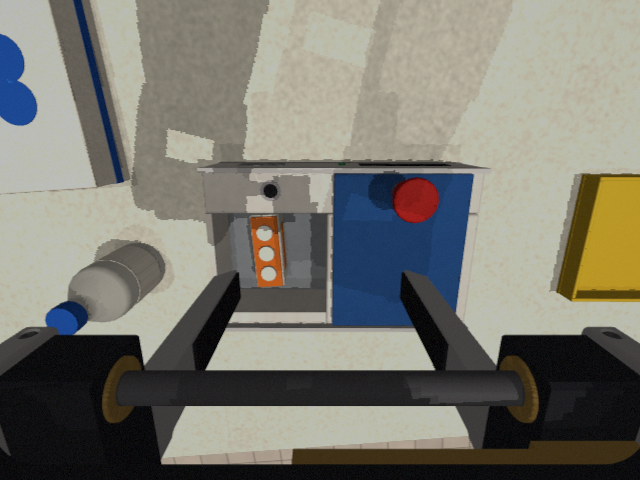

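The wrist picture shows the cover open with the knob at (416,200). The closed hole is exposed at (270,190), and the bay holds the orange-lidded cassette around (267,252). Its length runs along image vertical, so close to world x. I'll measure its pose and check that the knob is down.

Run:
```python
from h import *
np.set_printoptions(precision=4,suppress=True)
M={n:camera_model(n) for n in("scene","top","wrist")}
def red(f,n,x0=100):
    i=cv2.imread(f); c=[c for c in blobs(mask(i,"red")) if cv2.boundingRect(c)[0]>x0][0]; mo=cv2.moments(c); return ray(M[n],mo["m10"]/mo["m00"],mo["m01"]/mo["m00"])
for k in(0,6): print("knob",tri(red(f"pics/scene{k}.png","scene"),red(f"pics/top{k}.png","top")))
im=cv2.imread("pics/w6.png"); m=M["wrist"]; h=cv2.cvtColor(im,cv2.COLOR_BGR2HSV)
o=cv2.inRange(h,(5,150,90),(18,255,255)); o[:, :230]=0;o[:,310:]=0
o=cv2.morphologyEx(o,cv2.MORPH_CLOSE,np.ones((3,3)))
cs=blobs(o,30)
c=max(cs,key=cv2.contourArea); print(cv2.boundingRect(c))
for z in(.058,.062):
    P=np.array([plane(m,*p[0],z)[:2] for p in c]).astype(np.float32); r=cv2.minAreaRect(P*1000); print(z,r, cv2.boxPoints(r).round(1).tolist())
# white caps inside lid
w=((h[...,1]<60)&(h[...,2]>150)).astype(np.uint8)*255; hull=np.zeros_like(w); cv2.fillConvexPoly(hull,cv2.convexHull(c),255)
for b in blobs(cv2.bitwise_and(w,cv2.erode(hull,np.ones((3,3)))),40):
    (x,y),rr=cv2.minEnclosingCircle(b); print("cap",(x,y),rr,plane(m,x,y,.064))
# bay walls: brightness profile
x=cv2.resize(im[150:340,190:350],None,fx=4,fy=4,interpolation=cv2.INTER_CUBIC)[:600]; x=cv2.resize(x,(800*600//800,600)) if 0 else x
cv2.imwrite("pics/crop6.png",x)
```

```text
knob (array([ 0.5077, -0.2112,  0.1292]), np.float64(0.0018433219766913606))
knob (array([ 0.5212, -0.0719,  0.1221]), np.float64(0.000443771861428466))
(251, 217, 32, 70)
0.058 ((584.1449584960938, -225.34689331054688), (30.43269920349121, 87.1308822631836), 87.96595001220703) [[540.0999755859375, -239.0], [627.0999755859375, -242.10000610351562], [628.2000122070312, -211.6999969482422], [541.0999755859375, -208.60000610351562]]
0.062 ((582.7935180664062, -224.5520782470703), (30.106477737426758, 86.19696044921875), 87.966064453125) [[539.2000122070312, -238.10000610351562], [625.2999877929688, -241.10000610351562], [626.4000244140625, -211.0], [540.2999877929688, -208.0]]
cap (268.0, 273.0) 7.280210018157959 [ 0.608  -0.2258  0.064 ]
cap (266.0, 253.5) 7.500100135803223 [ 0.5835 -0.2248  0.064 ]
cap (263.868408203125, 232.86842346191406) 7.44343376159668 [ 0.5584 -0.2238  0.064 ]
```

View pics/crop6.png

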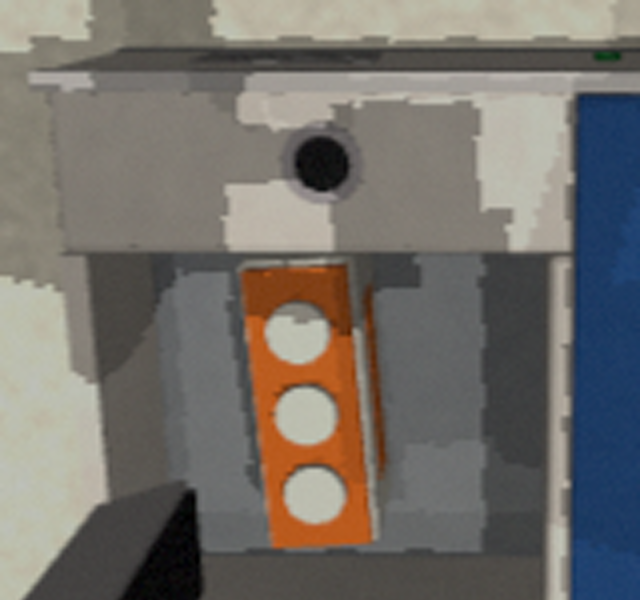

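The knob is not raised, the cover moved 139 mm, and the cassette lid measures 87×30 mm. Its centre is about (0.5835, -0.225), turned -2.3°. I'll move above it with the claw at 60 mm and look again.

send_rows(
  targets=[
    {"x": 0.07,"y": -0.1,"z": 0,"spin": 0.011,"claw": 60},
    {"x": 0.07,"y": -0.1,"z": -0.1,"spin": 0.011,"claw": 60},
    {"x": 0.075,"y": -0.127,"z": -0.15,"spin": 0.011,"claw": 60},
    {"x": 0,"y": 0,"z": -0.15,"spin": 0,"claw": 60},
    {"x": 0,"y": 0,"z": -0.1,"spin": 0,"claw": 60},
    {"x": 0,"y": 0,"z": 0,"spin": 0,"claw": 60},
    {"x": 0,"y": 0,"z": 0,"spin": 0,"claw": 60},
  ],
  force=30,
)

```text
time_s: 10.15
ee_pos: [0.5842, -0.2244, 0.1528]
eef_rot: [-3.141, 0.001, 3.104]
force: [0.4, 1.0, 0.8]
grip_width: 0.0602
grip_force: 0.0
```

Run:
```python
from h import *
o=get_obs(); m=camera_model("wrist"); im=camera("wrist"); cv2.imwrite("pics/w7.png",im)
print(o["ee_pos"],o["eef_rot"],o["grip_width"])
h=cv2.cvtColor(im,cv2.COLOR_BGR2HSV); q=cv2.inRange(h,(5,150,90),(18,255,255)); q[:,:200]=0; q[:,440:]=0
for c in blobs(cv2.morphologyEx(q,cv2.MORPH_CLOSE,np.ones((5,5))),100):
    P=np.array([plane(m,*p[0],.058)[:2] for p in c]).astype(np.float32); print(cv2.boundingRect(c),cv2.minAreaRect(P*1000))
```

```text
[ 0.58415444 -0.22435209  0.15281639] [-3.14134608e+00  6.48753505e-04  3.10387650e+00] 0.06018555231171562
(300, 186, 36, 97) ((583.4205322265625, -225.9987030029297), (29.480714797973633, 85.7230224609375), 87.79593658447266)
```

View pics/w7.png

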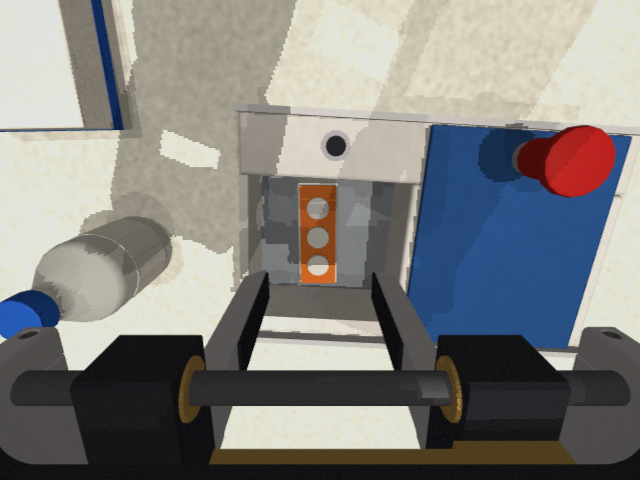

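The wrist picture shows the cassette at (318,235), midway between the fingertips at (262,275) and (380,275). Descending.

send_rows(
  targets=[
    {"x": 0,"y": -0.006,"z": -0.12,"spin": 0,"claw": 60},
    {"x": 0,"y": 0,"z": -0.12,"spin": 0,"claw": 60},
    {"x": 0,"y": 0,"z": -0.12,"spin": 0,"claw": 60},
    {"x": 0,"y": 0,"z": -0.1,"spin": 0,"claw": 60},
    {"x": 0,"y": 0,"z": -0.1,"spin": 0,"claw": 60},
    {"x": 0,"y": 0,"z": -0.07,"spin": 0,"claw": 60},
    {"x": 0,"y": 0,"z": -0.03,"spin": 0,"claw": 60},
    {"x": 0,"y": 0,"z": 0,"spin": 0,"claw": 60},
    {"x": 0,"y": 0,"z": 0,"spin": 0,"claw": 0},
    {"x": 0,"y": 0,"z": 0,"spin": 0,"claw": 0},
    {"x": 0,"y": 0,"z": 0,"spin": 0,"claw": 0},
    {"x": 0,"y": 0,"z": 0,"spin": 0,"claw": 0},
    {"x": 0,"y": 0,"z": 0,"spin": 0,"claw": 0},
    {"x": 0,"y": 0,"z": 0,"spin": 0,"claw": 0},
  ],
  force=25,
)

```text
time_s: 11.6
ee_pos: [0.584, -0.2262, 0.0204]
eef_rot: [-3.141, 0.001, 3.103]
force: [-1.7, 1.3, 5.5]
grip_width: 0.0338
grip_force: 25.0
```

send_rows(
  targets=[
    {"x": 0,"y": 0,"z": 0.03,"spin": 0,"claw": 0},
    {"x": 0,"y": 0,"z": 0.07,"spin": 0,"claw": 0},
    {"x": 0,"y": 0,"z": 0.1,"spin": 0,"claw": 0},
    {"x": 0,"y": 0,"z": 0.1,"spin": 0,"claw": 0},
    {"x": 0,"y": 0,"z": 0.12,"spin": 0,"claw": 0},
    {"x": 0,"y": 0,"z": 0.12,"spin": 0,"claw": 0},
    {"x": 0,"y": 0,"z": 0.12,"spin": 0,"claw": 0},
    {"x": 0,"y": 0,"z": 0.12,"spin": 0,"claw": 0},
    {"x": 0,"y": 0,"z": 0.12,"spin": 0,"claw": 0},
    {"x": 0,"y": 0,"z": 0,"spin": 0,"claw": 0},
  ],
  force=25,
)

```text
time_s: 12.6
ee_pos: [0.5847, -0.2265, 0.204]
eef_rot: [-3.139, 0.006, 3.103]
force: [-0.6, -0.1, -1.9]
grip_width: 0.0338
grip_force: 25.0
```

send_rows(
  targets=[
    {"x": 0.01,"y": 0.08,"z": 0,"spin": 0,"claw": 0},
    {"x": 0.015,"y": 0.16,"z": 0,"spin": 0,"claw": 0},
    {"x": 0.015,"y": 0.19,"z": 0,"spin": 0,"claw": 0},
    {"x": 0.015,"y": 0.19,"z": 0,"spin": 0,"claw": 0},
    {"x": 0.015,"y": 0.19,"z": 0,"spin": 0,"claw": 0},
    {"x": 0.015,"y": 0.19,"z": 0,"spin": 0,"claw": 0},
    {"x": 0.015,"y": 0.19,"z": 0,"spin": 0,"claw": 0},
    {"x": 0.015,"y": 0.19,"z": 0,"spin": 0,"claw": 0},
    {"x": 0.015,"y": 0.19,"z": 0,"spin": 0,"claw": 0},
    {"x": 0.015,"y": 0.19,"z": 0,"spin": 0,"claw": 0},
    {"x": 0.015,"y": 0.19,"z": 0,"spin": 0,"claw": 0},
    {"x": 0.01,"y": 0.19,"z": 0,"spin": 0,"claw": 0},
    {"x": 0.01,"y": 0.13,"z": 0,"spin": 0,"claw": 0},
    {"x": 0,"y": 0.06,"z": 0,"spin": 0,"claw": 0},
    {"x": 0,"y": 0,"z": 0,"spin": 0,"claw": 0},
    {"x": 0,"y": 0,"z": 0,"spin": 0,"claw": 0},
  ],
  force=25,
)

```text
time_s: 14.2
ee_pos: [0.6195, 0.2391, 0.1992]
eef_rot: [-3.141, -0.001, 3.103]
force: [0.6, -0.7, -2.7]
grip_width: 0.0337
grip_force: 25.0
```

Run:
```python
from h import *
o=get_obs(); m=camera_model("wrist"); im=camera("wrist"); t=camera("top")
print(o["ee_pos"],o["eef_rot"],o["grip_width"],o["force"])
cv2.imwrite("pics/w8.png",np.hstack([cv2.resize(im,(400,300)),cv2.resize(t[130:330,120:387],(400,300))]))
for n,i,mm in(("w",im,m),("t",t,camera_model("top"))):
  for c in blobs(mask(i,"yellow"),500):
    P=np.array([plane(mm,*p[0],.03)[:2] for p in c]).astype(np.float32); print(n,cv2.boundingRect(c),cv2.minAreaRect(P*1000))
```

```text
[0.61952184 0.23906182 0.19923945] [-3.14098606e+00 -8.70299444e-04  3.10268510e+00] 0.03372635752194609 [ 0.60844194 -0.74521307 -2.73762231]
w (255, 137, 143, 156) ((622.5746459960938, 241.62234497070312), (143.5379180908203, 163.7715606689453), 84.63826751708984)
w (445, 121, 192, 179) ((628.7887573242188, 470.9675598144531), (145.052490234375, 164.11766052246094), 72.23841857910156)
t (244, 181, 25, 56) ((616.1109619140625, 200.08126831054688), (68.5941162109375, 164.65879821777344), 84.72237396240234)
t (130, 172, 54, 67) ((624.8911743164062, 466.4933166503906), (149.68399047851562, 163.73312377929688), 72.77685546875)
```

View pics/w8.png

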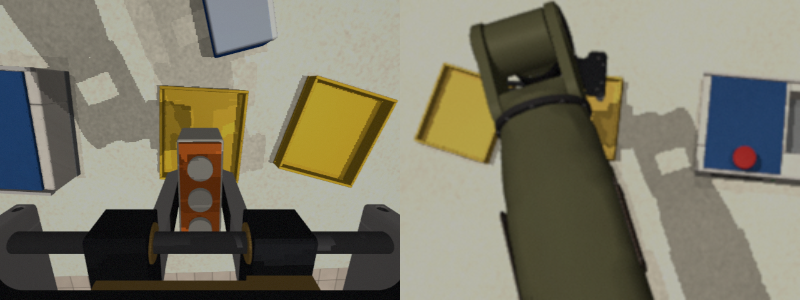

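The wrist picture shows the cassette held upright at (200,190), above the nearer tray, which spans (160–248, 88–180). Lowering, slowly at the end.

send_rows(
  targets=[
    {"x": 0.01,"y": 0.01,"z": -0.08,"spin": 0,"claw": 0},
    {"x": 0,"y": 0,"z": -0.13,"spin": 0,"claw": 0},
    {"x": 0,"y": 0,"z": -0.13,"spin": 0,"claw": 0},
    {"x": 0,"y": 0,"z": -0.13,"spin": 0,"claw": 0},
    {"x": 0,"y": 0,"z": -0.13,"spin": 0,"claw": 0},
    {"x": 0,"y": 0,"z": -0.12,"spin": 0,"claw": 0},
    {"x": 0,"y": 0,"z": -0.08,"spin": 0,"claw": 0},
    {"x": 0,"y": 0,"z": -0.04,"spin": 0,"claw": 0},
    {"x": 0,"y": 0,"z": -0.03,"spin": 0,"claw": 0},
    {"x": 0,"y": 0,"z": -0.02,"spin": 0,"claw": 0},
    {"x": 0,"y": 0,"z": 0,"spin": 0,"claw": 0},
    {"x": 0,"y": 0,"z": 0,"spin": 0,"claw": 0},
  ],
  force=25,
)

```text
time_s: 15.5
ee_pos: [0.6221, 0.242, 0.0225]
eef_rot: [3.141, 0.001, 3.103]
force: [0.3, -0.1, -1.6]
grip_width: 0.0335
grip_force: 25.0
```

send_rows(
  targets=[
    {"x": 0,"y": 0,"z": -0.015,"spin": 0,"claw": 0},
    {"x": 0,"y": 0,"z": -0.015,"spin": 0,"claw": 0},
    {"x": 0,"y": 0,"z": -0.008,"spin": 0,"claw": 0},
    {"x": 0,"y": 0,"z": -0.005,"spin": 0,"claw": 0},
    {"x": 0,"y": 0,"z": 0,"spin": 0,"claw": 0},
    {"x": 0,"y": 0,"z": 0,"spin": 0,"claw": 0},
  ],
  force=25,
)

```text
time_s: 16.1
ee_pos: [0.6218, 0.2419, 0.0134]
eef_rot: [3.142, 0.0, 3.103]
force: [-1.6, -0.5, -0.9]
grip_width: 0.0338
grip_force: 25.0
```

send_rows(
  targets=[
    {"x": 0,"y": 0,"z": -0.003,"spin": 0,"claw": 0},
    {"x": 0,"y": 0,"z": 0,"spin": 0,"claw": 0},
    {"x": 0,"y": 0,"z": 0,"spin": 0,"claw": 0},
  ],
  force=25,
)

```text
time_s: 16.4
ee_pos: [0.6218, 0.2419, 0.0134]
eef_rot: [3.142, 0.0, 3.103]
force: [-5.2, -1.0, 6.2]
grip_width: 0.0338
grip_force: 25.0
```

It has touched the tray floor, so I release and rise.

send_rows(
  targets=[
    {"x": 0,"y": 0,"z": 0,"spin": 0,"claw": 60},
    {"x": 0,"y": 0,"z": 0,"spin": 0,"claw": 60},
    {"x": 0,"y": 0,"z": 0,"spin": 0,"claw": 60},
    {"x": 0,"y": 0,"z": 0,"spin": 0,"claw": 60},
    {"x": 0,"y": 0,"z": 0,"spin": 0,"claw": 60},
    {"x": 0,"y": 0,"z": 0.05,"spin": 0,"claw": 60},
    {"x": 0,"y": 0,"z": 0.1,"spin": 0,"claw": 60},
    {"x": 0,"y": 0,"z": 0.15,"spin": 0,"claw": 60},
    {"x": 0,"y": 0,"z": 0.2,"spin": 0,"claw": 60},
    {"x": 0,"y": 0,"z": 0.2,"spin": 0,"claw": 60},
    {"x": 0,"y": 0,"z": 0.2,"spin": 0,"claw": 60},
    {"x": -0.15,"y": 0,"z": 0.1,"spin": 0,"claw": 60},
    {"x": -0.2,"y": 0,"z": 0,"spin": 0,"claw": 60},
    {"x": -0.2,"y": 0,"z": 0,"spin": 0,"claw": 60},
    {"x": -0.2,"y": 0,"z": 0,"spin": 0,"claw": 60},
    {"x": 0,"y": 0,"z": 0,"spin": 0,"claw": 60},
    {"x": 0,"y": 0,"z": 0,"spin": 0,"claw": 60},
  ],
  force=25,
)

```text
time_s: 18.1
ee_pos: [0.4718, 0.2421, 0.214]
eef_rot: [3.141, 0.002, 3.104]
force: [0.5, -0.2, 1.5]
grip_width: 0.0601
grip_force: 0.0
```

Run:
```python
from h import *
s=camera("scene"); t=camera("top")
cv2.imwrite("pics/end.png",np.hstack([cv2.resize(s[100:420,170:490],(500,500)),cv2.resize(s[135:255,215:335],(300,300),interpolation=cv2.INTER_CUBIC).repeat(1,0) if 0 else cv2.copyMakeBorder(cv2.resize(s[140:260,220:340],(300,300),interpolation=cv2.INTER_CUBIC),0,200,0,0,cv2.BORDER_CONSTANT)]))
o=get_obs(); print(o["ee_pos"],o["force"],o["time_s"])
for a,b in((cv2.imread("pics/scene0.png"),s),):
  for i in(a,b): print([ (cv2.boundingRect(c),cv2.contourArea(c)) for c in blobs(mask(i,"red")) if cv2.boundingRect(c)[0]>100])
```

```text
[0.47265175 0.24189809 0.21314891] [-0.3980773  -0.43833397 -0.12807918] 18.2
[((268, 161, 15, 13), 134.5)]
[((297, 197, 16, 19), 183.5)]
```

View pics/end.png

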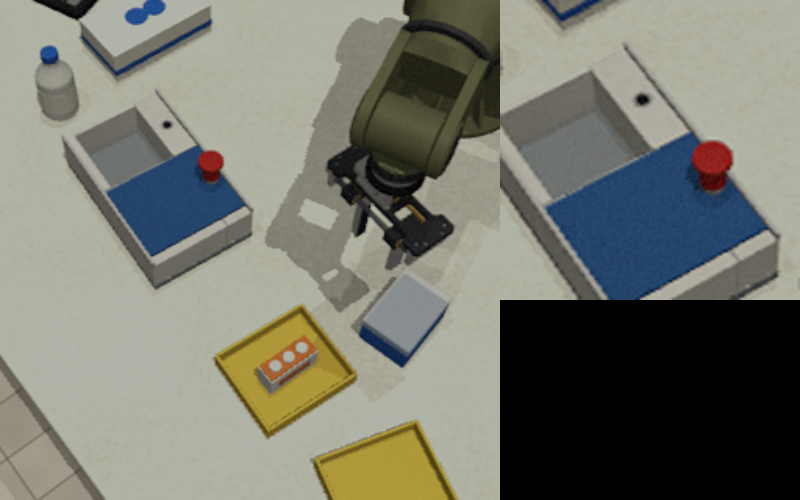

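Run:
```python
from h import *
m=camera_model("scene"); T=np.array(m["T"]); f=240/np.tan(np.radians(m["fovy"])/2)
def top(xy,z):
    a=np.linspace(0,6.28,60); P=np.stack([xy[0]+.021*np.cos(a),xy[1]+.021*np.sin(a),0*a+z],1)
    c=(P-T[:3,3])@T[:3,:3]; v=m["cy"]+f*c[:,1]/c[:,2]; u=m["cx"]+f*c[:,0]/c[:,2]; return v.min().round(1),u.min().round(1),u.max().round(1)
for z in(.134,.143,.150): print(z,"closed",top((.508,-.2098),z),"open",top((.5213,-.0704),z))
```

```text
0.134 closed (np.float64(159.8), np.float64(267.7), np.float64(283.8)) open (np.float64(195.8), np.float64(296.4), np.float64(313.2))
0.143 closed (np.float64(157.6), np.float64(267.5), np.float64(283.7)) open (np.float64(193.7), np.float64(296.3), np.float64(313.2))
0.15 closed (np.float64(155.8), np.float64(267.3), np.float64(283.6)) open (np.float64(192.0), np.float64(296.3), np.float64(313.2))
```

The top of the cap is at row 197. With the same 1.2 px offset seen when closed and locked, that matches the plunger fully down. The picture shows the cassette upright in the nearer tray at (288,362), and the bystanders in place.

```bash
python3 -c "
from station import *
print(hand_in())"
```

```text
the job is handed in; nothing more can be done
None
```

The job is handed in: the cover is locked open with the plunger down, and the used cassette stands upright and released in the nearer yellow tray; the bystanders looked undisturbed in the last picture.

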